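# Swing the ribbed draining board round the post

### The job

The square ribbed draining board on the counter lies with its ribs running along the drain grate. Push it up against the short steel post and swing it round against the post by a quarter turn, so that its ribs point straight at the grate; leave it lying flat beside the post. Keep it down on the counter all the time, and do not disturb the teapot or the glass bowl.

Things in the scene. Friction and masses are not known exactly. Their poses are not given: they have to be found in the camera images.
- drainer: Loose square wooden board, 130 x 130 x 25 mm, five low parallel ribs on top, about 0.4 kg; slides when pushed at its edge. Origin: centre of underside; x along the ribs, z up, both ends alike. Starts on the post's -y side, 10-25 mm short of it, ribs along the post's y, centre 40-50 mm beyond the post along its +x. The smooth board of the same wood and size is a bystander.
- post: Fixed square steel stub post, 32 x 32 mm, 50 mm high, sides along its axes. Origin: centre of its foot. Its x points away from the robot (within 15 degrees) to the drain grate, a flush 40 x 360 mm strip, 235 mm off, along the post's y. Goal: ribs along the post's x. The board's far end swings past it to +y (anticlockwise): push it round an arc about the post's +x,-y corner; a straight push wedges.
- teapot: Bystander: white ceramic teapot with its lid on, body 128 mm across, about 125 mm high, spout (+x) and handle (-x) reaching about 105 mm from its axis. Origin: centre of its underside. Leave it where it is.
- bowl: Bystander: clear glass bowl, 140 mm across the rim, 60 mm high. Origin: centre of its underside. Leave it where it is.
Not all that is in view belongs to the job. What is shaped like the drainer but blue is not meant.

How it is judged:
On the way, in this order (a step that is already met when the one before it is completed fails the run):
1. the board has been pushed up against the post (contact force between drainer and post above 0.3 N and angle between the x axis of drainer and the x axis of post, either way round above 1.1 rad).
2. the board bears against the post while part-turned (between 20 and 60 degrees still to go) (contact force between drainer and post above 0.2 N and angle between the x axis of drainer and the x axis of post, either way round between 0.35 and 1.05 rad).
At the end, for the whole second after the job is handed in: The board lies flat and at rest on the counter, its ribs within 15 degrees of pointing square at the grate (along the post's x axis), its centre within 150 mm of the post's (angle between the x axis of drainer and the x axis of post, either way round below 0.26 rad and horizontal distance between drainer and post below 0.15 m and angle between drainer's own z axis and vertical below 0.08 rad and height (world z) of drainer below 0.008 m and linear speed of drainer below 0.02 m/s); the robot touches nothing.
It fails at once if the board is lifted or tipped up off the counter (height (world z) of drainer above 0.02 m or angle between drainer's own z axis and vertical above 0.3 rad).
It fails at once if the teapot or the bowl is shifted by more than 15 mm (distance of any of teapot, bowl from where it was at the start of the episode above 0.015 m).
It also fails if it takes over 48 s, if anything falls off the work surface, if the arm or the gripper's body presses on something with over 40 N, if the wrist force passes 120 N, or if a joint passes its speed limit or range.

### The arm

A 7-joint arm with a two-finger parallel gripper is mounted at the origin on the work surface. World frame = base frame: x ahead of the robot, y to its left, z up, the work surface at z = 0. Lengths are in m, angles in rad, forces in N, time in s.
With the tool pointing down it reaches from about 0.4 to 0.85 m from the base axis. Payload 4.5 kg.
Tool frame: the origin (TCP) lies midway between the tips of the shut fingers; the grasp point (between the pads) lies 19 mm behind it; z points along the fingers, y is the line along which they close (so a half turn about z gives the same grasp; the last joint's range is limited). The gripper opens to 88 mm and grips with 3 to 60 N. Pads are 18 mm wide; open, the fingers measure 123 mm over their backs; the gripper's body (75 mm by 187 mm) begins 45 mm behind the grasp point.
Start: joints at [0.034, 0.689, -0.195, 1.565, 0.157, 0.902, -0.215], TCP at [0.625, 0, 0.217] pointing down, gripper open.
Joint ranges: [-3.01, 3.01], [-0.46, 2.08], [-1.47, 1.51], [0.13, 2.56], [-1, 4.14], [0.04, 2.09], [-2.66, 2.66]. Speed limits (rad/s): [2.57, 2.57, 3.14, 3.14, 3.14, 3.14, 3.14].

### API

Orientations are given as a unit quaternion [x, y, z, w].
In Python, from plant import * gives the robot as it stands.
- The arm moves only by the tool send_rows, never from a script. Its argument "targets" is a list of rows, each a list of 2 entries, a list of its own where there are three numbers: the shift along the tool's x, y, z in units of 0.3 m (1.0 is 0.3 m), then the turn, a rotation vector about the tool's x, y, z in units of pi rad (1.0 is pi rad). A call has 1 to 12 rows; each row is the pose to reach, as a shift and turn from the pose commanded when the call began, along the tool's axes at that moment, turning the shorter way round; what a row does not reach only later rows make up. A row lasts 1/8 s, in which the tool goes at most 62.5 mm and 10.7 degrees, less where a joint would pass 70% of its speed; a pose out of reach is approached as far as the arm can. A call with a number of a shift or a turn outside -1 to 1 is refused whole. A call with a gripper value outside its range is refused whole. "fingers" is the opening, from 0 (shut) to 1 (fully open), set as the call begins (left out, the last holds). The fingers move at their own pace and stop on an object; "newtons" is the grip in N (left out, the last holds). Time passes only in rows, so rows that repeat a pose let the fingers close. It gives the time, the measured TCP pose, the force, the opening and the grip force at its end, in the units of the state.
- get_state(): the state, without advancing time (a new reading comes with each control period).
- snapshot(name): name is "scene" or "side" or "wrist"; returns a dict with "img" (384x512x3 uint8, blue, green, red), "fx", "fy", "cx", "cy" (pixels), "k1" (the pictures are not rectified: a ray, as slopes to the right and down, at radius r is drawn at 1 + k1 r^2 times it, then the intrinsics apply), "cam_to_world" (4x4, takes a point from camera to world coordinates); the wrist camera has in their place "T_tool_cam" (4x4, takes a point from camera to tool coordinates, whose origin is the TCP and whose axes are the flange's). Camera axes: x right, y down, z forward; pixel columns grow to the right and rows downward; lengths in m; the calibration is good to about 2 mm. A picture is of the moment at which its call begins: read the wrist's pose just before it. There is no depth.
- finish_job(): hands the job in; it is judged then, once.
The state is a dict: "clock": time; "q": joint angles; "qd": joint speeds; "joint_torque": joint torques, N m; "tool_pos": TCP position; "eef_rot": TCP orientation; "contact_force": force on the tool from outside, world axes, zero at the start; "moment": the same for the moment, N m; "opening": opening from 0.0 (shut) to 1.0 (fully open); "finger_force": force on a finger pad.
Only numpy, scipy, OpenCV 4.12 (cv2) and the standard library are available. Lean on these libraries where they do the work, as an engineer would, in place of code of your own. Each camera call takes 0.05 s, during which the arm holds its last target. There are 200 camera calls.

## Working session

There is one attempt and no reset: what is moved stays moved. The work goes in short steps, Python scripts to look and compute and a tool call to move; the robot and the scene stay as the last step left them, time stands still between calls to the robot, and variables do not carry over. Pictures are saved under pics/ and viewed, at most 10 in all, crops included, and the job is handed in when it is done.

Besides the shell and the picture viewer there is one more tool, called as name(argument=value, ...) on one line, values as JSON. send_rows: Moves the arm, as the interface text tells. Its arguments: {"type":"object","properties":{"targets":{"type":"array"},"fingers":{"type":"number"},"newtons":{"type":"number"}},"required":["targets"]}

```bash
mkdir -p pics; ls; cat > h.py <<'E'
from plant import *
import numpy as np, cv2
def save(n,f,scale=1,crop=None):
    s=snapshot(n); im=s["img"]
    cv2.imwrite("pics/raw_"+f,im)
    return s
def ray2plane(s,u,v,z):
    x=(u-s["cx"])/s["fx"]; y=(v-s["cy"])/s["fy"]
    xd,yd=x,y
    for _ in range(20):
        k=1+s["k1"]*(x*x+y*y); x,y=xd/k,yd/k
    T=np.array(s["cam_to_world"]); d=T[:3,:3]@[x,y,1]; o=T[:3,3]
    return o+d*(z-o[2])/d[2]
E
python3 - <<'E'
from h import *
a=save("scene","s0.png"); b=save("side","d0.png")
cv2.imwrite("pics/both.png",cv2.resize(np.vstack([a["img"],b["img"]]),None,fx=.78,fy=.78))
print(get_state()); print(a["cam_to_world"],b["cam_to_world"])
E
```

```text
pics
{'clock': 0.1, 'q': array([ 0.03377825,  0.68988792, -0.19452311,  1.56625218,  0.15729429,
        0.90251465, -0.21512616]), 'qd': array([ 0.00060226, -0.00137687,  0.00090325, -0.00240584, -0.00097016,
        0.00217227, -0.00041029]), 'joint_torque': array([-3.08775299e-03, -5.28501892e+01, -1.27141513e+00, -1.53837240e+01,
       -5.25604945e-02,  1.96265515e-03,  5.71585565e-05]), 'tool_pos': array([ 6.24383838e-01, -3.12556866e-05,  2.16394720e-01]), 'eef_rot': array([ 7.07081008e-01,  7.07132059e-01, -6.31815021e-04, -5.47086664e-04]), 'contact_force': array([ 0.14209266,  0.64331791, -0.05303996]), 'moment': array([-0.01780223, -0.02338724,  0.0671284 ]), 'finger_force': 0.0, 'opening': 0.999088314136602}
[[ 0.75705276  0.40613004 -0.5117905   1.17012593]
 [ 0.65301737 -0.44521484  0.61265983 -0.79590368]
 [ 0.02096283 -0.79802389 -0.60226109  0.83160298]
 [ 0.          0.          0.          1.        ]] [[ 0.99619565 -0.05849683  0.06459377  0.43228515]
 [-0.08705401 -0.70185364  0.70698166 -0.80484433]
 [ 0.00397918 -0.7099152  -0.70427592  0.87477256]
 [ 0.          0.          0.          1.        ]]
```

View pics/raw_s0.png

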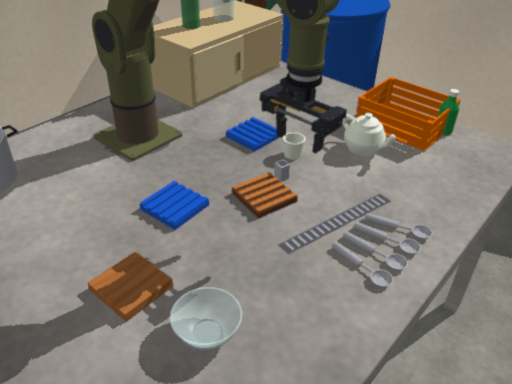

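View pics/raw_d0.png

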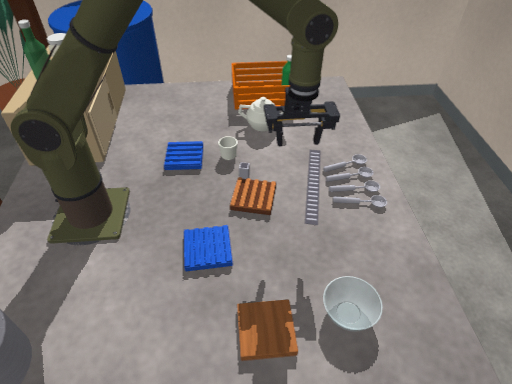

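Candidates (scene view): the brown ribbed board at (265,195), the brown smooth board at (130,284), and blue ribbed ones at (175,204) and (253,134). The brown ribbed one fits: it is beside the grey post (282,170) and its ribs run along the grate. I'll measure it and confirm in a crop.

```bash
python3 - <<'E'
from h import *
def mask_board(im):
    h=cv2.cvtColor(im,cv2.COLOR_BGR2HSV)
    return cv2.inRange(h,(3,110,40),(20,255,255))
outs=[]
for n,c,p in (("scene",(265,195),(282,170)),("side",(254,197),(244,171))):
    s=snapshot(n); im=s["img"]
    m=cv2.morphologyEx(mask_board(im),cv2.MORPH_CLOSE,np.ones((7,7)))
    k,lab,st,cen=cv2.connectedComponentsWithStats(m)
    l=lab[c[1],c[0]]; l=l if l else np.argmax(st[1:,4])+1
    cn=cv2.findContours((lab==l).astype(np.uint8),0,1)[0][0]
    hull=cv2.convexHull(cn); 
    ap=cv2.approxPolyDP(hull,4,True)[:,0]
    print(n,st[l],[(tuple(map(int,q)),ray2plane(s,*q,.025)[:2].round(3).tolist()) for q in ap])
    big=cv2.resize(im[p[1]-45:p[1]+75,p[0]-75:p[0]+85],None,fx=4,fy=4,interpolation=cv2.INTER_CUBIC)
    outs.append(big[:,:]) 
    # grate
    g={"scene":[(283,247),(384,195)],"side":[(313,222),(314,150)]}[n]
    print("grate ends",[ray2plane(s,*q,0)[:2].round(3).tolist() for q in g])
cv2.imwrite("pics/crop.png",cv2.resize(np.vstack(outs),None,fx=.62,fy=.62))
cv2.imwrite("pics/crop.png",np.hstack([cv2.resize(o,(400,300)) for o in outs]))
E
```

```text
scene [ 233  173   64   44 1690] [((270, 173), [0.469, 0.099]), ((296, 197), [0.59, 0.061]), ((257, 216), [0.564, -0.067]), ((233, 193), [0.455, -0.038]), ((233, 186), [0.434, -0.016])]
grate ends [[0.667, -0.09], [0.748, 0.26]]
side [ 230  178   46   37 1350] [((238, 178), [0.462, 0.102]), ((275, 182), [0.582, 0.073]), ((269, 214), [0.546, -0.064]), ((230, 208), [0.43, -0.03])]
grate ends [[0.679, -0.086], [0.752, 0.257]]
```

View pics/crop.png

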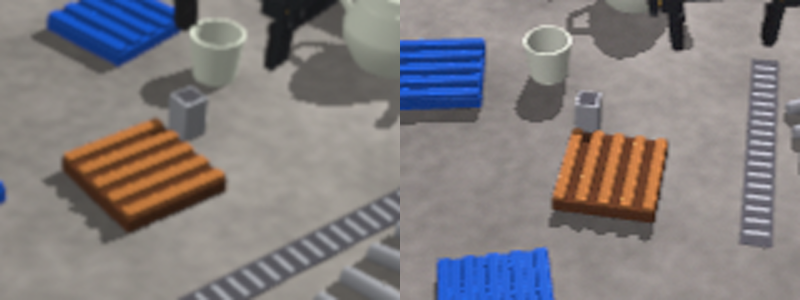

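The crop shows the ribbed brown board next to the post (post top about (282,163) in scene, (245,164) in side). I'll locate the post, cup, teapot and bowl.

```bash
python3 - <<'E'
from h import *
for n in("scene","side"):
    s=snapshot(n); im=s["img"]
    q={"scene":dict(posttop=(282,162.5,.05),cup=(292,156,.0),pot=(365,155,0)),"side":dict(posttop=(244.5,164.5,.05),cup=(229,158,0),pot=(262,128,0))}[n]
    for k,(u,v,z) in q.items(): print(n,k,ray2plane(s,u,v,z)[:2].round(3))
    x0,y0=(260,145) if n=="scene" else (225,150)
    big=cv2.resize(im[y0:y0+40,x0:x0+45],None,fx=9,fy=9,interpolation=cv2.INTER_NEAREST)
    cv2.imwrite(f"pics/p_{n}.png",big)
cv2.imwrite("pics/p.png",np.hstack([cv2.imread("pics/p_scene.png"),cv2.imread("pics/p_side.png")])[:,:800])
E
```

```text
scene posttop [0.483 0.134]
scene cup [0.44  0.242]
scene pot [0.603 0.4  ]
side posttop [0.486 0.14 ]
side cup [0.436 0.237]
side pot [0.574 0.41 ]
```

View pics/p.png

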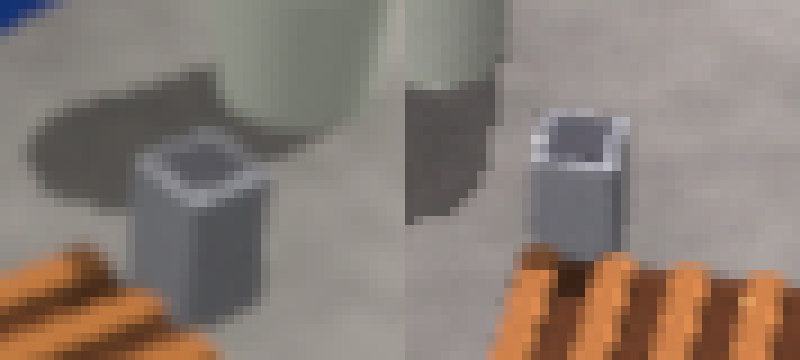

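send_rows(targets=[[[-0.07, -0.15, 0.1], [0, 0, 0.035]], [[-0.14, -0.3, 0.2], [0, 0, 0.07]], [[-0.21, -0.45, 0.3], [0, 0, 0.07]], [[-0.21, -0.45, 0.4], [0, 0, 0.07]], [[-0.21, -0.45, 0.4], [0, 0, 0.07]], [[-0.21, -0.45, 0.4], [0, 0, 0.07]]], fingers=1)

```text
clock: 1.05
tool_pos: [0.4915, -0.0626, 0.0979]
eef_rot: [0.78, 0.625, 0.001, 0.001]
contact_force: [-0.2, 0.3, 0.3]
opening: 1.0
finger_force: 0.0
```

```bash
python3 - <<'E'
from h import *
s=get_state(); print(s["clock"],s["tool_pos"],s["eef_rot"])
a=snapshot("scene"); b=snapshot("side"); w=snapshot("wrist")
print([ray2plane(a,*q,.025)[:2].round(3) for q in((175,183),(209,203))],[ray2plane(b,*q,.025)[:2].round(3) for q in((183,229),(229,226),(232,265))])
cv2.imwrite("pics/three.png",np.hstack([cv2.resize(b["img"],(400,300)),cv2.resize(w["img"],(400,300))]))
E
```

```text
1.05 [ 0.49149124 -0.06257002  0.09789931] [7.80253328e-01 6.25462632e-01 9.50743704e-04 5.79532828e-04]
[array([ 0.307, -0.112]), array([ 0.438, -0.111])] [array([ 0.29 , -0.101]), array([ 0.424, -0.101]), array([ 0.427, -0.236])]
```

View pics/three.png

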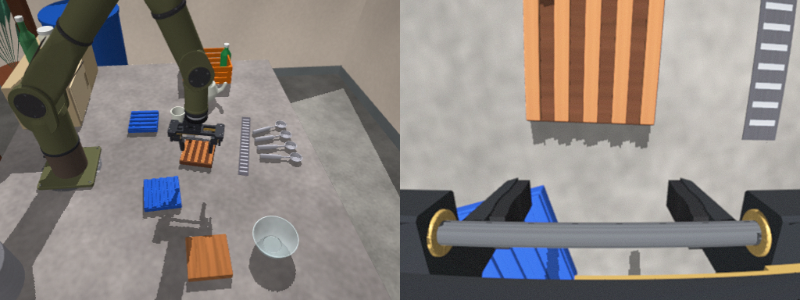

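The wrist view shows the ribbed board squarely ahead of the open fingers, with its near edge at about (527–654,122) in the half-size view; the blue board is clear of the fingers.

send_rows(targets=[[[0, 0, 0.1], [0, 0, 0]], [[0, 0, 0.2], [0, 0, 0]], [[0, 0, 0.29], [0, 0, 0]], [[0, 0, 0.29], [0, 0, 0]], [[0, 0, 0.29], [0, 0, 0]]])

```text
clock: 1.82
tool_pos: [0.4909, -0.063, 0.0111]
eef_rot: [0.78, 0.625, 0.001, 0.001]
contact_force: [-0.1, -0.6, 0.7]
opening: 1.001
finger_force: 0.0
```

```bash
cat >> h.py <<'E'
from scipy.spatial.transform import Rotation as R
P=np.array([.484,.135]); X=np.array([.976,-.217]); Y=np.array([.217,.976])
def topost(p): d=np.asarray(p)[:2]-P; return np.array([d@X,d@Y])
def board(verbose=True):
    """board top quad in post frame from side + scene cameras, plus tool state"""
    st=get_state(); print("t",round(st["clock"],2),"tcp'",(topost(st["tool_pos"])*1e3).round(1),"z",st["tool_pos"][2].round(4),"F",st["contact_force"].round(1))
    r=R.from_quat(st["eef_rot"]).as_matrix()[:,1]; print("tooly yaw' deg",np.degrees(np.arctan2(r@np.r_[Y,0],r@np.r_[X,0])).round(1))
    out=[]
    for n in("side","scene"):
        s=snapshot(n); h=cv2.cvtColor(s["img"],cv2.COLOR_BGR2HSV)
        m=cv2.inRange(h,(3,110,40),(20,255,255)); m=cv2.morphologyEx(m,cv2.MORPH_CLOSE,np.ones((7,7)))
        cs=cv2.findContours(m,cv2.RETR_EXTERNAL,cv2.CHAIN_APPROX_NONE)[0]
        best=None
        for c in cs:
            if cv2.contourArea(c)<250: continue
            w=np.array([topost(ray2plane(s,*q,.025)) for q in c[:,0].astype(float)])
            if np.linalg.norm(w.mean(0)-[.05,-.05])<.15 :
                rect=cv2.minAreaRect((w*1e3).astype(np.float32)); print(n,"centre'",np.round(rect[0],1),"size",np.round(rect[1],1),"ang",round(rect[2],1))
        out.append(s)
    return out
E
python3 - <<'E'
from h import *
board()
E
```

```text
t 1.82 tcp' [  49.7 -191.7] z 0.0111 F [-0.1 -0.6  0.7]
tooly yaw' deg -0.1
side centre' [  33.1 -104.5] size [151.4 137.5] ang 84.2
scene centre' [  56.4 -107.6] size [139.2 145.5] ang 87.8
```

send_rows(targets=[[[0.02, 0, 0], [0, 0, 0]], [[0.04, 0, 0], [0, 0, 0]], [[0.06, 0, 0], [0, 0, 0]], [[0.08, 0, 0], [0, 0, 0]], [[0.09, 0, 0], [0, 0, 0]], [[0.1, 0, 0], [0, 0, 0]]])

```text
clock: 2.68
tool_pos: [0.4966, -0.0336, 0.0101]
eef_rot: [0.78, 0.625, -0.0, 0.0]
contact_force: [-0.2, -0.7, -0.7]
opening: 1.002
finger_force: 0.0
```

send_rows(targets=[[[0.01, 0, 0], [0, 0, 0]], [[0.015, 0, 0], [0, 0, 0]], [[0.02, 0, 0], [0, 0, 0]]])

```text
clock: 3.05
tool_pos: [0.4979, -0.0279, 0.0101]
eef_rot: [0.78, 0.625, 0.0, 0.0]
contact_force: [-0.8, -0.8, 0.6]
opening: 0.996
finger_force: 0.0
```

```bash
python3 - <<'E'
from h import *
board(); s=snapshot("side")["img"]; w=snapshot("wrist")["img"]
cv2.imwrite("pics/c1.png",np.hstack([cv2.resize(s[130:250,170:330],(400,300)),cv2.resize(w,(400,300))]))
E
```

```text
t 3.05 tcp' [  48.9 -156. ] z 0.0101 F [-0.8 -0.8  0.6]
tooly yaw' deg -0.1
side centre' [  34.6 -105.7] size [144.  154.8] ang 1.2
scene centre' [  55.8 -109. ] size [140.8 145.5] ang 88.5
```

View pics/c1.png

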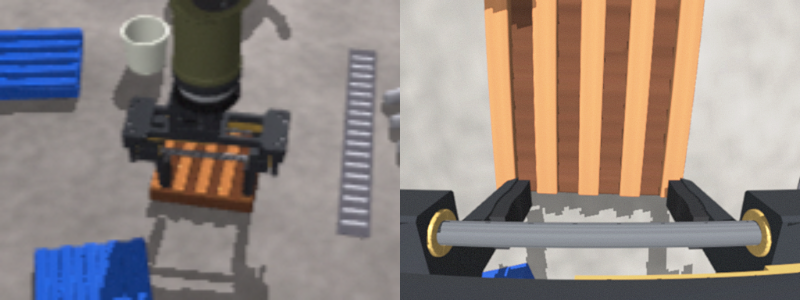

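```bash
python3 - <<'E'
from h import *
st=get_state(); w=snapshot("wrist"); 
T=np.eye(4); T[:3,:3]=R.from_quat(st["eef_rot"]).as_matrix(); T[:3,3]=st["tool_pos"]; w["cam_to_world"]=T@w["T_tool_cam"]
print("cam",w["cam_to_world"][:3,3],"cam-post",topost(w["cam_to_world"][:3,3]))
for q in((124,246),(245,248),(369,250),(162,10)): print(q,[(topost(ray2plane(w,*q,z))*1e3).round(1) for z in(0,.025)])
def proj(s,p):
    M=np.linalg.inv(s["cam_to_world"]); c=M[:3,:3]@p+M[:3,3]; x,y=c[:2]/c[2]; k=1+s["k1"]*(x*x+y*y); return np.round([s["cx"]+s["fx"]*x*k,s["cy"]+s["fy"]*y*k],1)
sd=snapshot("side")
for d in(-.053,0,.053):
    p=T[:3,3]+T[:3,1]*d; print(d,"side",proj(sd,p),((proj(sd,p)-[170,130])*2.5).round(),"wrist",proj(w,p)/1.28)
im=sd["img"][160:230,215:295]
cv2.imwrite("pics/c2.png",cv2.resize(im,None,fx=8,fy=8,interpolation=cv2.INTER_CUBIC))
E
```

```text
cam [0.51202875 0.04073265 0.17840104] cam-post [ 0.04781207 -0.08592269]
(124, 246) [array([ -33.3, -171. ]), array([ -21.9, -159.1])]
(245, 248) [array([  42., -172.]), array([  42.8, -160. ])]
(369, 250) [array([ 119.2, -173.9]), array([ 109.2, -161.6])]
(162, 10) [array([  0.3, -38.6]), array([  6.9, -45.2])]
-0.053 side [235.2 207.7] [163. 194.] wrist [127.96875 179.6875 ]
0 side [252.1 209.4] [205. 198.] wrist [200.234375 179.84375 ]
0.053 side [269.1 211.2] [248. 203.] wrist [272.34375  179.609375]
```

View pics/c2.png

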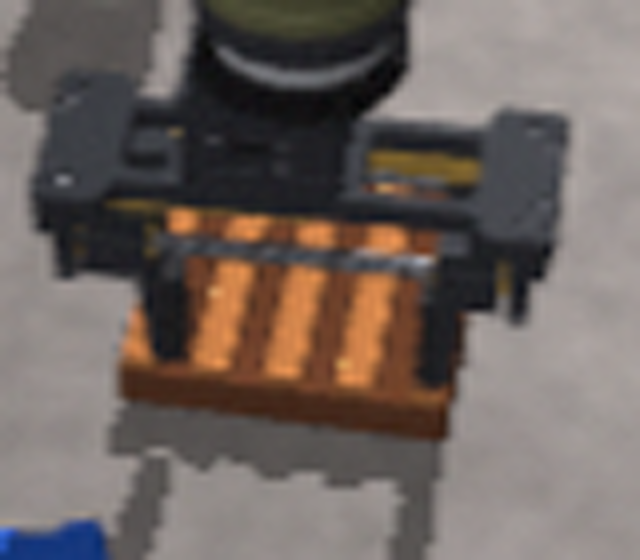

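```bash
python3 - <<'E'
from h import *
w=snapshot("wrist"); st=get_state()
def ws(pos,q):
    T=np.eye(4); T[:3,:3]=R.from_quat(q).as_matrix(); T[:3,3]=pos; s=dict(w); s["cam_to_world"]=T@w["T_tool_cam"]; return s
s0=ws([.49149,-.06257,.0979],[.78025,.62546,.00095,.00058])
print("earlier edge",[(topost(ray2plane(s0,*q,.025))*1e3).round(1) for q in((163,156),(326,159))])
s1=ws(st["tool_pos"],st["eef_rot"])
sd=snapshot("side"); sc=snapshot("scene")
print("front bottom edge side", [(topost(ray2plane(sd,*q,0))*1e3).round(1) for q in((230,210),(270.9,214.6))],"top edge",[(topost(ray2plane(sd,*q,.025))*1e3).round(1) for q in((230,206.5),(271,209.5))])
print("tips side ray at z .0/.01/.02/.03",[[(topost(ray2plane(sd,*q,z))*1e3).round(1).tolist() for z in(0,.01,.02,.03)] for q in((236.2,205),(269.5,208))])
cv2.imwrite("pics/c3.png",np.hstack([cv2.resize(w["img"][180:290,100:400],(480,440)),cv2.resize(sc["img"][165:225,225:305],(320,440))]))
E
```

```text
earlier edge [array([ -20.9, -160.3]), array([ 104.4, -162.8])]
front bottom edge side [array([ -20.6, -158.6]), array([ 108.3, -160.4])] top edge [array([ -18.2, -166.4]), array([ 107.8, -161.7])]
tips side ray at z .0/.01/.02/.03 [[[-4.9, -135.0], [-3.1, -144.0], [-1.3, -153.1], [0.5, -162.2]], [[101.2, -133.5], [101.8, -142.6], [102.4, -151.7], [103.0, -160.8]]]
```

View pics/c3.png

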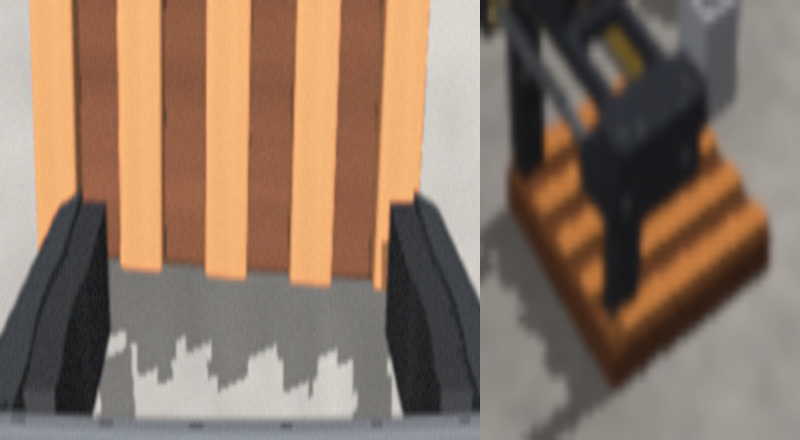

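Image check: the board hasn't moved. The tips of the open fingers ride higher than the TCP, so they passed over the board. I'll back off and probe for the counter.

send_rows(targets=[[[0, 0, -0.05], [0, 0, 0]], [[-0.06, 0, -0.05], [0, 0, 0]], [[-0.11, 0, -0.05], [0, 0, 0]], [[-0.11, 0, 0], [0, 0, 0]], [[-0.11, 0, 0.02], [0, 0, 0]], [[-0.11, 0, 0.02], [0, 0, 0]]])

```text
clock: 4.25
tool_pos: [0.4902, -0.0593, 0.0031]
eef_rot: [0.78, 0.626, -0.0, -0.001]
contact_force: [-0.0, -0.3, 0.2]
opening: 0.998
finger_force: 0.0
```

send_rows(targets=[[[0, 0, 0.01], [0, 0, 0]], [[0, 0, 0.015], [0, 0, 0]], [[0, 0, 0.015], [0, 0, 0]]])

```text
clock: 4.62
tool_pos: [0.4907, -0.0599, -0.0004]
eef_rot: [0.78, 0.625, 0.0, -0.0]
contact_force: [-0.2, 0.3, 0.0]
opening: 0.996
finger_force: 0.0
```

send_rows(targets=[[[0, 0, 0.01], [0, 0, 0]], [[0, 0, 0.02], [0, 0, 0]], [[0, 0, 0.02], [0, 0, 0]]])

```text
clock: 5.0
tool_pos: [0.4905, -0.0601, -0.0066]
eef_rot: [0.78, 0.625, -0.0, -0.0]
contact_force: [-0.3, -1.0, -0.5]
opening: 1.0
finger_force: 0.0
```

send_rows(targets=[[[0, 0, 0.01], [0, 0, 0]], [[0, 0, 0.015], [0, 0, 0]], [[0, 0, 0.015], [0, 0, 0]]])

```text
clock: 5.38
tool_pos: [0.4906, -0.0601, -0.011]
eef_rot: [0.78, 0.625, -0.0, -0.0]
contact_force: [0.3, -0.0, -0.1]
opening: 1.005
finger_force: 0.0
```

send_rows(targets=[[[0.02, 0, 0], [0, 0, 0]], [[0.04, 0, 0], [0, 0, 0]], [[0.06, 0, 0], [0, 0, 0]], [[0.08, 0, 0], [0, 0, 0]], [[0.1, 0, 0], [0, 0, 0]], [[0.1, 0, 0], [0, 0, 0]]])

```text
clock: 6.12
tool_pos: [0.4974, -0.0298, -0.0109]
eef_rot: [0.78, 0.626, 0.0, -0.0]
contact_force: [0.6, -0.2, -0.2]
opening: 1.003
finger_force: 0.0
```

```bash
cat >> h.py <<'E'
def pair(f,a=(180,300,140,230),b=(215,325,150,232)):
    s=snapshot("side")["img"]; c=snapshot("scene")["img"]
    r=lambda im,k:cv2.resize(im[k[2]:k[3],k[0]:k[1]],(400,300),interpolation=cv2.INTER_CUBIC)
    cv2.imwrite("pics/"+f,np.hstack([r(s,a),r(c,b)]))
E
python3 - <<'E'
from h import *
board()
w=snapshot("wrist"); st=get_state(); T=np.eye(4); T[:3,:3]=R.from_quat(st["eef_rot"]).as_matrix(); T[:3,3]=st["tool_pos"]; w["cam_to_world"]=T@w["T_tool_cam"]
h=cv2.cvtColor(w["img"],cv2.COLOR_BGR2HSV); m=cv2.inRange(h,(3,80,40),(20,255,255))
col=[(u,np.nonzero(m[:300,u])[0].max()) for u in(160,200,245,290,330) if m[:300,u].any()]
print([(q[0],(topost(ray2plane(w,*q,.025))*1e3).round(1)) for q in col])
E
```

```text
t 6.12 tcp' [  48.9 -157.9] z -0.0109 F [ 0.6 -0.2 -0.2]
tooly yaw' deg 0.0
side centre' [ 35.8 -92. ] size [145.3 137.7] ang 89.2
scene centre' [ 40.1 -92.5] size [142.1 171.6] ang 89.6
[(160, array([   5.1, -144.6])), (200, array([  23.4, -143.6])), (245, array([  43.6, -145. ])), (290, array([  63.8, -145.1])), (330, array([  81.8, -143.7]))]
```

The board now moves squarely; its near edge is at y' = -144.5, so it should be at the post. Pushing a little further.

send_rows(targets=[[[0.01, 0, 0], [0, 0, 0]], [[0.015, 0, 0], [0, 0, 0]]])

```text
clock: 6.52
tool_pos: [0.4973, -0.0294, -0.0109]
eef_rot: [0.781, 0.625, -0.002, 0.001]
contact_force: [-1.3, -7.9, -0.8]
opening: 1.001
finger_force: 4.1
```

```bash
cat >> h.py <<'E'
def wedge():
    st=get_state(); w=snapshot("wrist"); T=np.eye(4); T[:3,:3]=R.from_quat(st["eef_rot"]).as_matrix(); T[:3,3]=st["tool_pos"]; w["cam_to_world"]=T@w["T_tool_cam"]
    print("t",round(st["clock"],2),"tcp'",(topost(st["tool_pos"])*1e3).round(1),"z",st["tool_pos"][2].round(4),"F'",np.round([st["contact_force"][:2]@X,st["contact_force"][:2]@Y,st["contact_force"][2]],1),"M",st["moment"].round(2))
    r=T[:3,1]; print("tooly yaw'",np.degrees(np.arctan2(r@np.r_[Y,0],r@np.r_[X,0])).round(1))
    h=cv2.cvtColor(w["img"],cv2.COLOR_BGR2HSV); m=cv2.inRange(h,(3,80,40),(20,255,255))
    pts=np.array([topost(ray2plane(w,u,np.nonzero(m[:300,u])[0].max(),.025)) for u in range(165,335,5) if m[:300,u].any()])*1e3
    vx,vy,x,y=cv2.fitLine(pts.astype(np.float32),cv2.DIST_HUBER,0,.01,.01).ravel(); a=np.degrees(np.arctan2(vy,vx)); a=(a+90)%180-90
    print("near edge angle'",a.round(1),"through",np.round([x,y],1),"span",pts[0].round(),pts[-1].round())
    return w,m
E
python3 -c "
from h import *
wedge()"
```

```text
t 6.53 tcp' [  48.6 -157.5] z -0.0109 F' [ 0.4 -8.  -0.8] M [-1.75  0.17  0.36]
tooly yaw' -0.2
near edge angle' 0.4 through [  40.4 -144.6] span [   7. -145.] [  82. -143.]
```

```bash
cat > arc.py <<'E'
import numpy as np,sys
# args: commanded tcp' x y, tool yaw deg, start ref tcp' x y, total deg, rows, extra lead deg
cx,cy,yaw,rx,ry,tot,n=map(float,sys.argv[1:8]); C=np.array([16,-15.])
rot=lambda d:np.array([[np.cos(np.radians(d)),-np.sin(np.radians(d))],[np.sin(np.radians(d)),np.cos(np.radians(d))]])
for i in range(1,int(n)+1):
    th=tot*i/n; p=C+rot(th)@(np.array([rx,ry])-C); d=rot(-yaw)@(p-[cx,cy])  # d in frame: d[0]=tool y, d[1]=tool x
    print([[round(d[1]/300,3),round(d[0]/300,3),0],[0,0,round(-th/180,3)]],end=",")
print("end tcp'",p.round(1))
E
python3 arc.py 48.9 -153.5 0 49 -156.5 30 12
```

```text
[[np.float64(-0.005), np.float64(0.021), 0], [0, 0, -0.014]],[[np.float64(0.001), np.float64(0.041), 0], [0, 0, -0.028]],[[np.float64(0.008), np.float64(0.061), 0], [0, 0, -0.042]],[[np.float64(0.016), np.float64(0.081), 0], [0, 0, -0.056]],[[np.float64(0.025), np.float64(0.1), 0], [0, 0, -0.069]],[[np.float64(0.035), np.float64(0.119), 0], [0, 0, -0.083]],[[np.float64(0.045), np.float64(0.137), 0], [0, 0, -0.097]],[[np.float64(0.056), np.float64(0.155), 0], [0, 0, -0.111]],[[np.float64(0.068), np.float64(0.172), 0], [0, 0, -0.125]],[[np.float64(0.081), np.float64(0.189), 0], [0, 0, -0.139]],[[np.float64(0.094), np.float64(0.206), 0], [0, 0, -0.153]],[[np.float64(0.108), np.float64(0.221), 0], [0, 0, -0.167]],end tcp' [ 115.3 -121. ]
```

send_rows(targets=[[[-0.005, 0.02, 0], [0, 0, -0.014]], [[0.001, 0.04, 0], [0, 0, -0.028]], [[0.008, 0.06, 0], [0, 0, -0.042]], [[0.016, 0.08, 0], [0, 0, -0.056]], [[0.025, 0.1, 0], [0, 0, -0.07]], [[0.035, 0.12, 0], [0, 0, -0.083]]])

```text
clock: 7.32
tool_pos: [0.5363, -0.0236, -0.0108]
eef_rot: [0.691, 0.722, 0.0, 0.0]
contact_force: [-0.1, -1.1, 0.6]
opening: 0.997
finger_force: 0.4
```

```bash
sed -i 's/round(d\[1\]\/300,3)/float(round(d[1]\/300,3))/;s/round(d\[0\]\/300,3)/float(round(d[0]\/300,3))/' arc.py; python3 - <<'E'
from h import *
w,m=wedge()
b=cv2.findContours(m,0,1)[0]; c=max(b,key=cv2.contourArea)[:,0]
# left/right board extents along mid row
for v in(60,120,180):
    u=np.nonzero(m[v])[0]; print(v,[(topost(ray2plane(w,q,v,.025))*1e3).round(1) for q in(u.min(),u.max())])
E
```

```text
t 7.33 tcp' [  85.4 -143.5] z -0.0108 F' [ 0.2 -1.1  0.6] M [-0.22  0.05 -0.04]
tooly yaw' 15.0
near edge angle' 14.0 through [  78.  -131.5] span [  42. -142.] [ 115. -123.]
60 [array([-15.3, -79.1]), array([106. , -47.6])]
120 [array([  -9.3, -102.3]), array([111.5, -70.4])]
180 [array([  -3.3, -127.5]), array([117.7, -95.1])]
```

send_rows(targets=[[[-0.02, 0, 0], [0, 0, 0]], [[-0.02, -0.04, 0], [0, 0, 0]], [[-0.02, -0.077, 0], [0, 0, 0]], [[-0.01, -0.077, 0], [0, 0, 0]], [[0, -0.077, 0], [0, 0, 0]], [[0.006, -0.077, 0], [0, 0, 0]], [[0.012, -0.077, 0], [0, 0, 0]]])

```text
clock: 8.25
tool_pos: [0.513, -0.0245, -0.0108]
eef_rot: [0.693, 0.72, -0.001, 0.002]
contact_force: [1.1, -9.1, -0.7]
opening: 1.002
finger_force: 4.7
```

```bash
cat >> h.py <<'E'
def full():
    w,m=wedge(); r=R.from_quat(get_state()["eef_rot"]).as_matrix()[:2,1]; e=np.array([r@X,r@Y]); L=[];Q=[]
    for v in(60,100,140,180):
        u=np.nonzero(m[v])[0]
        for k,q in((L,u.min()),(Q,u.max())): k.append((topost(ray2plane(w,q,v,.025))*1e3-[16,-15])@e)
    print("left edge rel corner along tooly",np.round(L,1),"right",np.round(Q,1))
E
python3 -c "
from h import *
full()"; python3 arc.py 62.9 -145.6 15 62.9 -145.6 30 12
```

```text
t 8.25 tcp' [  62.9 -149.3] z -0.0108 F' [ 3.1 -8.6 -0.7] M [-1.99 -0.34  0.08]
tooly yaw' 14.7
near edge angle' 14.0 through [  58.5 -136.2] span [  19. -146.] [  92. -128.]
left edge rel corner along tooly [-46.7 -46.5 -46.6 -46.3] right [78.8 78.5 78.9 79. ]
[[0.002, 0.02, 0], [0, 0, -0.014]],[[0.005, 0.04, 0], [0, 0, -0.028]],[[0.009, 0.06, 0], [0, 0, -0.042]],[[0.014, 0.079, 0], [0, 0, -0.056]],[[0.019, 0.099, 0], [0, 0, -0.069]],[[0.026, 0.118, 0], [0, 0, -0.083]],[[0.033, 0.137, 0], [0, 0, -0.097]],[[0.041, 0.155, 0], [0, 0, -0.111]],[[0.05, 0.173, 0], [0, 0, -0.125]],[[0.059, 0.191, 0], [0, 0, -0.139]],[[0.07, 0.209, 0], [0, 0, -0.153]],[[0.081, 0.225, 0], [0, 0, -0.167]],end tcp' [ 121.9 -104.7]
```

send_rows(targets=[[[0.002, 0.02, 0], [0, 0, -0.014]], [[0.005, 0.04, 0], [0, 0, -0.028]], [[0.009, 0.06, 0], [0, 0, -0.042]], [[0.014, 0.079, 0], [0, 0, -0.056]], [[0.019, 0.099, 0], [0, 0, -0.07]], [[0.026, 0.118, 0], [0, 0, -0.083]], [[0.033, 0.137, 0], [0, 0, -0.097]], [[0.041, 0.155, 0], [0, 0, -0.111]]])

```text
clock: 9.3
tool_pos: [0.5595, -0.0099, -0.0107]
eef_rot: [0.557, 0.83, -0.001, 0.002]
contact_force: [1.5, -5.7, -0.4]
opening: 1.001
finger_force: 2.9
```

```bash
python3 -c "
from h import *
full()"
```

```text
t 9.3 tcp' [ 105.1 -125.1] z -0.0107 F' [ 2.7 -5.2 -0.4] M [-1.11 -0.49 -0.01]
tooly yaw' 34.8
near edge angle' 34.2 through [  87.2 -120.3] span [  63. -137.] [125. -95.]
left edge rel corner along tooly [-47.5 -47.4 -47.5 -47.7] right [77.6 77.7 77.6 77.6]
```

```bash
python3 arc.py 103.7 -123 35 103.1 -122.2 30 12
```

```text
[[0.005, 0.02, 0], [0, 0, -0.014]],[[0.008, 0.04, 0], [0, 0, -0.028]],[[0.012, 0.06, 0], [0, 0, -0.042]],[[0.016, 0.079, 0], [0, 0, -0.056]],[[0.021, 0.099, 0], [0, 0, -0.069]],[[0.027, 0.118, 0], [0, 0, -0.083]],[[0.034, 0.136, 0], [0, 0, -0.097]],[[0.042, 0.155, 0], [0, 0, -0.111]],[[0.051, 0.173, 0], [0, 0, -0.125]],[[0.06, 0.191, 0], [0, 0, -0.139]],[[0.07, 0.208, 0], [0, 0, -0.153]],[[0.081, 0.225, 0], [0, 0, -0.167]],end tcp' [145.  -64.3]
```

send_rows(targets=[[[0.005, 0.02, 0], [0, 0, -0.014]], [[0.008, 0.04, 0], [0, 0, -0.028]], [[0.012, 0.06, 0], [0, 0, -0.042]], [[0.016, 0.079, 0], [0, 0, -0.056]], [[0.021, 0.099, 0], [0, 0, -0.07]], [[0.027, 0.118, 0], [0, 0, -0.083]], [[0.034, 0.136, 0], [0, 0, -0.097]], [[0.042, 0.155, 0], [0, 0, -0.111]], [[0.051, 0.173, 0], [0, 0, -0.125]], [[0.06, 0.191, 0], [0, 0, -0.139]], [[0.07, 0.208, 0], [0, 0, -0.153]], [[0.081, 0.225, 0], [0, 0, -0.167]]])

```text
clock: 10.85
tool_pos: [0.6137, 0.0394, -0.0106]
eef_rot: [0.322, 0.947, -0.0, 0.002]
contact_force: [4.0, -3.2, -1.1]
opening: 1.003
finger_force: 2.5
```

```bash
python3 -c "
from h import *
full()"
```

```text
t 10.85 tcp' [147.3 -65.2] z -0.0106 F' [ 4.6 -2.3 -1.1] M [-0.75 -0.83  0.11]
tooly yaw' 65.0
near edge angle' 64.1 through [129.9 -67.8] span [117. -96.] [149. -29.]
left edge rel corner along tooly [-47.3 -47.2 -47.2 -47.4] right [78.  78.1 77.9 78. ]
```

```bash
python3 arc.py 145.2 -64.2 65 144.8 -64 25 10
```

```text
[[0.003, 0.02, 0], [0, 0, -0.014]],[[0.006, 0.04, 0], [0, 0, -0.028]],[[0.01, 0.06, 0], [0, 0, -0.042]],[[0.014, 0.079, 0], [0, 0, -0.056]],[[0.02, 0.098, 0], [0, 0, -0.069]],[[0.026, 0.117, 0], [0, 0, -0.083]],[[0.033, 0.136, 0], [0, 0, -0.097]],[[0.041, 0.155, 0], [0, 0, -0.111]],[[0.049, 0.173, 0], [0, 0, -0.125]],[[0.059, 0.191, 0], [0, 0, -0.139]],end tcp' [153.4  -5. ]
```

send_rows(targets=[[[0.003, 0.02, 0], [0, 0, -0.014]], [[0.006, 0.04, 0], [0, 0, -0.028]], [[0.01, 0.06, 0], [0, 0, -0.042]], [[0.014, 0.079, 0], [0, 0, -0.056]], [[0.02, 0.098, 0], [0, 0, -0.07]], [[0.026, 0.117, 0], [0, 0, -0.083]], [[0.033, 0.136, 0], [0, 0, -0.097]], [[0.041, 0.155, 0], [0, 0, -0.111]], [[0.049, 0.173, 0], [0, 0, -0.125]], [[0.059, 0.191, 0], [0, 0, -0.139]]])

```text
clock: 12.15
tool_pos: [0.6353, 0.0965, -0.0104]
eef_rot: [0.109, 0.994, -0.0, 0.002]
contact_force: [6.3, -2.7, -1.3]
opening: 0.998
finger_force: 3.5
```

```bash
python3 -c "
from h import *
full()"
```

```text
t 12.15 tcp' [156.   -4.7] z -0.0104 F' [ 6.8 -1.3 -1.3] M [-0.5  -1.48  0.07]
tooly yaw' 90.0
near edge angle' 89.3 through [141.2 -14. ] span [141. -45.] [142.  30.]
left edge rel corner along tooly [-46.8 -46.7 -46.7 -47. ] right [78.6 78.7 78.5 78.6]
```

Turned 89–90°. Now I'll back off and lift clear.

send_rows(targets=[[[-0.02, 0, 0], [0, 0, 0]], [[-0.06, 0, 0], [0, 0, 0]], [[-0.13, 0, 0], [0, 0, 0]], [[-0.13, 0, -0.15], [0, 0, 0]], [[-0.13, 0, -0.35], [0, 0, 0]], [[-0.13, 0, -0.5], [0, 0, 0]], [[-0.13, 0, -0.5], [0, 0, 0]], [[-0.13, 0, -0.5], [0, 0, 0]]])

```text
clock: 13.2
tool_pos: [0.6695, 0.0887, 0.1383]
eef_rot: [0.109, 0.994, -0.0, -0.001]
contact_force: [0.8, -0.1, -0.6]
opening: 1.003
finger_force: 0.0
```

```bash
python3 - <<'E'
from h import *
board(); a=snapshot("scene"); b=snapshot("side")
cv2.imwrite("pics/end.png",np.hstack([cv2.resize(a["img"],(400,300)),cv2.resize(b["img"],(400,300))]))
E
```

```text
t 13.2 tcp' [191.1  -4.9] z 0.1383 F [ 0.8 -0.1 -0.6]
tooly yaw' deg 90.0
side centre' [80.5 -8.6] size [127.4 150. ] ang 0.2
scene centre' [ 91.1 -10.3] size [144.5 143.6] ang 0.2
```

View pics/end.png

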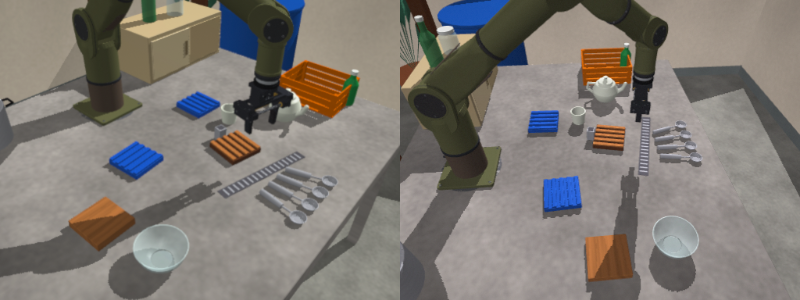

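The board lies flat at (608,137) in the right half, beside the post. Its ribs point at the grate, and the teapot and bowl haven't moved.

```bash
python3 -c "
from h import *
print(finish_job())"
```

```text
the job is handed in; nothing more can be done
None
```

The ribbed board was pushed up against the post and swung a quarter turn. It lies flat beside the post with its ribs within about 1° of square to the grate, the teapot and bowl look unmoved, and the job was handed in at about 13 s; no verdict came back.

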